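# Withdraw a joinery pattern and turn the status sign

## Task

The old plywood pattern is being replaced: lift the file's lever arch all the way up so that the rings spring open, then lift the pattern straight up off its posts and set it down flat (lowered, not dropped) in the middle of the cork mat. Then turn the pivoted wooden sign half a turn, either way, so that its cross side faces where its disc side faced, square with its base. Leave the rings open for the new pattern and leave the other things on the bench where they are.

Things in the scene. Friction and masses are not known exactly. Their poses are not given: they have to be found in the camera images.
- file: Grey ring board, 8 mm thick, fixed on the bench. Origin: on the bench, midway between its two posts; board spans x -140..60, y -170..75 mm. Posts: 5 mm thick at (0, +-40), tops 47 mm above the bench. Two arched ring halves meet the posts' tops from the +x side (55 mm high); as the lever rises they swing away to +x, staying under 70 mm. z up.
- lever_knob (a point): Centre of the dark round crosspiece at the lever's free end: cylinder 18 mm in diameter, 22 mm long along the file's x. At joint 0 it is at (0, -138.6, 35.5) mm in the file's frame, the lever pointing to -y and 0.21 rad above level. The lever's arm is 14 mm wide, so the crosspiece can be pinched from above across its flat ends; it turns between the fingers.
- lever_hinge (a point): Point on the lever's hinge axis (along the file's x), at (0, -75, 22) mm in the file's frame, between two bracket cheeks that end 30 mm above the bench. The crosspiece's centre swings about it at 65 mm radius.
- lever (a joint): Lever angle in rad: 0 to 0.1 at the start (down, rings closed), growing as the free end rises to +z; 1.35 is the stop (lever upright, crosspiece 87 mm above the bench, rings fully open). It takes about 1 to 2 N, moves the rings with it, and stays where it is left.
- pattern_batten (a point): Centre of the grip batten (14 along x, 60 along y, 30 mm tall) on the loose plywood pattern (6 mm plate, about 0.14 kg). Plate's underside 21 mm below, batten's top 15 mm above this point. Plate spans x -74..72, y +-55 mm; two 17 mm holes at x +55, y +-40 sit over the file's posts: this point starts at about (-55, 0, 29) mm in the file's frame, same yaw. Closed rings trap the plate.
- mat: Cork mat, 200 (x) x 180 (y) x 4 mm, fixed on the bench. Origin: centre of its underside. z up.
- sign_stand: Fixed steel stand of the sign: base 90 (x) x 120 (y) x 14 mm with a thin post to 43 mm. Origin: under the base's centre, on the sign's vertical pivot axis. Its front is -x. z up.
- sign_top (a point): Middle of the top edge of the sign's wooden blade, on the pivot axis, 155 mm above the bench. The frame turns with the blade: 10 mm thick along x, 150 mm wide along y (75 mm either side), reaching 110 mm down. The -x face has a raised round disc (56 mm), the +x face a raised diagonal cross, both 4 mm thick; the top 30 mm is plain on both sides.
- sign (a joint): Angle of the sign in rad, counter-clockwise from above, relative to its stand: 0 = square with the base, disc side to the stand's front (-x); pi or -pi = square with the cross side to the front. Starts within 0.3 of 0, may turn either way up to 4 rad. About 0.02 N m of friction: it stays where it is left.
- glue: Bystander: white glue bottle, 60 mm diameter, 170 mm tall. Leave it where it is.
- jar: Bystander: glass jar, 64 mm diameter, 80 mm tall. Leave it where it is.
- sanding_block: Bystander: cork sanding block 55 x 95 x 35 mm. Leave it where it is.
- hammer: Bystander: hammer lying flat. Leave it where it is.
- screwdriver: Bystander: screwdriver lying flat. Leave it where it is.
- tape: Bystander: tape measure lying flat, 70 x 65 x 34 mm. Leave it where it is.
- offcut: Bystander: hardwood offcut 50 x 80 x 45 mm. Leave it where it is.
Mind the look-alikes: they are no part of the job. What is shaped like the sign_stand but orange or pink is not meant. Of the things shaped like the part that bears pattern_batten, the wooden one is meant.

How it is judged:
By the outcome, as a careful person would: the job done as asked, in the order asked, and still so for the second after the job is handed in, with the robot touching nothing.
It also fails if it takes over 72 s, if anything falls off the work surface, if the arm or the gripper's body presses on something with over 40 N, if the wrist force passes 120 N, or if a joint passes its speed limit or range.

## Robot

A 6-joint arm with a two-finger parallel gripper is mounted at the origin on the work surface. World frame = base frame: x ahead of the robot, y to its left, z up, the work surface at z = 0. Lengths are in m, angles in rad, forces in N, time in s.
With the tool pointing down it reaches from about 0.375 to 0.975 m from the base axis. Payload 3.8 kg.
Tool frame: the origin (TCP) lies midway between the tips of the shut fingers; the grasp point (between the pads) lies 19 mm behind it; z points along the fingers, y is the line along which they close (so a half turn about z gives the same grasp; the last joint's range is limited). The gripper opens to 85 mm and grips with 20 to 120 N. Pads are 22 mm wide; open, the fingers measure 114 mm over their backs; the gripper's body (76 mm by 85 mm) begins 54 mm behind the grasp point. The pads swing forward as they close: fully open they stand 13 mm farther back than shut.
Start: joints at [1.115, 0.264, 1.604, -0, 1.274, -0.037], TCP at [0.274, 0.617, 0.231] pointing down, gripper open.
Joint ranges: [-2.63, 2.63], [-0.94, 2.18], [0.31, 2.57], [-1.31, 4.45], [0, 2.66], [-2.55, 2.55]. Speed limits (rad/s): [2.57, 2.57, 3.14, 3.14, 3.14, 3.14].

## Interface

Orientations are given as a rotation vector (axis times angle).
In Python, from workcell import read_state, vision, ticket gives the robot as it stands. The module is installed in compiled form; this text tells all that it offers.
- The arm moves only by the tool jog_arm, never from a script. Its arguments are lists of equal length, an entry for each row: "turn": the turn, a rotation vector about the tool's x, y, z in rad, a list of three; "delta_pos": the shift along the tool's x, y, z in m, a list of three; "gripper": the finger opening in m, from 0 to 0.0854. In form: {"turn": [[rx, ry, rz], ...], "delta_pos": [[dx, dy, dz], ...], "gripper": [gripper, ...]}. A call has 1 to 20 rows; each row shifts and turns the commanded pose from where the row before left it, along the tool's axes as they then stand; what a row does not reach is not made up. A row lasts 1/12 s, in which the tool goes at most 41.7 mm and 7.16 degrees, less where a joint would pass 70% of its speed; a pose out of reach is approached as far as the arm can. A call with a gripper value outside its range is refused whole. The fingers move at their own pace and stop on an object; "grip_force" is the grip in N (left out, the last holds). Time passes only in rows, so rows that do not move let the fingers close. It gives the time, the measured TCP pose, the force, the opening and the grip force at its end, in the units of the state.
- read_state(): the state, without advancing time (a new reading comes with each control period).
- vision.read_camera(name): name is "side" or "top" or "wrist"; returns the picture (384x512x3 uint8, red, green, blue); there is no depth.
- vision.calibration(name): a dict with "vfov" (degrees; the focal length in pixels is half the picture's height over the tangent of half this angle, whatever the lens; pixels are square), "cx", "cy" (the principal point, pixels), "dist" ([k1, k2, p1, p2, k3] as OpenCV has them; the pictures are not rectified), "R" (3x3) and "t" (3): a world point X has camera coordinates R X + t; the wrist camera has in their place "mount" (4x4, takes a point from camera to tool coordinates, whose origin is the TCP and whose axes are the flange's). Camera axes: x right, y down, z forward; pixel columns grow to the right and rows downward; lengths in m; the calibration is good to about 2 mm. A picture is of the moment at which its call begins: read the wrist's pose just before it. calibration takes no time and is no camera call.
- ticket.finish_job(): hands the job in; it is judged then, once.
The state is a dict: "time": time; "q": joint angles; "joint_vel": joint speeds; "joint_torque": joint torques, N m; "tool_pos": TCP position; "tcp_rot": TCP orientation; "wrist_force": force on the tool from outside, world axes, zero at the start; "torque": the same for the moment, N m; "width": opening from 0.0 (shut) to 1.0 (fully open); "grip_force": force on a finger pad.
Only numpy, scipy, OpenCV 4.12 (cv2) and the standard library are available. Lean on these libraries where they do the work, as an engineer would, in place of code of your own. Each camera call takes 0.05 s, during which the arm holds its last target. There are 200 camera calls.

## Working session

There is one attempt and no reset: what is moved stays moved. The work goes in short steps, Python scripts to look and compute and a tool call to move; the robot and the scene stay as the last step left them, time stands still between calls to the robot, and variables do not carry over. Pictures are saved under pics/ and viewed, at most 10 in all, crops included, and the job is handed in when it is done.

Besides the shell and the picture viewer there is one more tool, called after ">>>" as name(argument=value, ...) on one line, values as JSON. jog_arm: Moves the arm, as the interface text tells. Its arguments: {"type":"object","properties":{"turn":{"type":"array","items":{"type":"array","items":{"type":"number"}}},"delta_pos":{"type":"array","items":{"type":"array","items":{"type":"number"}}},"gripper":{"type":"array","items":{"type":"number"}},"grip_force":{"type":"number"}},"required":["turn","delta_pos","gripper"]}

```bash
mkdir -p pics
cat > h.py <<'E'
import numpy as np, cv2
from workcell import read_state, vision, ticket
from scipy.spatial.transform import Rotation as Ro
def cam(n):
    c=vision.calibration(n); f=192/np.tan(np.radians(c['vfov'])/2)
    K=np.array([[f,0,c['cx']],[0,f,c['cy']],[0,0,1]]); return c,K,np.array(c['dist'],float)
def ext(n,s=None):
    c,K,D=cam(n)
    if n!='wrist': return np.array(c['R']),np.array(c['t']).ravel(),K,D
    s=s or read_state(); M=np.array(c['mount']); T=np.eye(4)
    T[:3,:3]=Ro.from_rotvec(s['tcp_rot']).as_matrix(); T[:3,3]=s['tool_pos']
    W=np.linalg.inv(T@M); return W[:3,:3],W[:3,3],K,D
def ray(n,uv,z,s=None):
    """intersect pixels with plane z"""
    R,t,K,D=ext(n,s); uv=np.array(uv,float).reshape(-1,1,2)
    p=cv2.undistortPoints(uv,K,D).reshape(-1,2); d=np.c_[p,np.ones(len(p))]@R
    o=-R.T@t; z=np.broadcast_to(z,len(p)); return o+d*((z-o[2])/d[:,2])[:,None]
def proj(n,X,s=None):
    R,t,K,D=ext(n,s); return cv2.projectPoints(np.array(X,float).reshape(-1,3),cv2.Rodrigues(R)[0],t,K,D)[0].reshape(-1,2)
def snap(n,name,crop=None,size=None):
    s=read_state(); im=vision.read_camera(n)[:,:,::-1].copy(); cv2.imwrite(f'pics/{name}_raw.png',im)
    return s,im
E
python3 - <<'E'
from h import *
for n in ('top','side'):
    s,im=snap(n,n); cv2.imwrite(f'pics/{n}1.png',cv2.resize(im,(800,600),interpolation=cv2.INTER_CUBIC))
    R,t,K,D=ext(n); print(n,-R.T@t,K[0,0],D)
print(read_state()); print(vision.calibration('wrist'))
E
```

```text
top [0.26714333 0.10863019 1.44682908] 436.3603055584661 [0.04586051 0.         0.         0.         0.        ]
side [0.36313732 1.1185447  1.11058098] 448.76187255620954 [0.03128002 0.         0.         0.         0.        ]
{'time': 0.1, 'q': array([ 1.11513045e+00,  2.64759219e-01,  1.60526870e+00, -2.94556120e-05,
        1.27368803e+00, -3.68590882e-02]), 'joint_vel': array([ 0.00043082, -0.00105716, -0.00230423,  0.00084137,  0.00015143,
        0.00050741]), 'joint_torque': array([ 1.27877851e-03, -5.16710401e+01, -3.68590665e+01,  2.26978457e-06,
        6.40049460e-03,  2.82215808e-06]), 'tool_pos': array([0.27419177, 0.6160648 , 0.23001478]), 'tcp_rot': array([-0.6529473 , -3.07248649,  0.00324492]), 'wrist_force': array([-0.354096  ,  1.01766696,  0.75289413]), 'torque': array([ 0.01064177, -0.01057136, -0.01298227]), 'grip_force': 0.0, 'width': 0.9969656018423974}
{'vfov': 68.1428989383987, 'cx': 252.5561250234811, 'cy': 190.8215517034536, 'dist': array([0.00801135, 0.        , 0.        , 0.        , 0.        ]), 'mount': array([[ 1.89964062e-03, -9.54837754e-01, -2.97121615e-01,
         7.50258443e-02],
       [ 9.99998173e-01,  1.75093352e-03,  7.66621198e-04,
         1.00297835e-03],
       [-2.11758668e-04, -2.97122529e-01,  9.54839336e-01,
        -1.42770097e-01],
       [ 0.00000000e+00,  0.00000000e+00,  0.00000000e+00,
         1.00000000e+00]])}
```

View pics/top1.png

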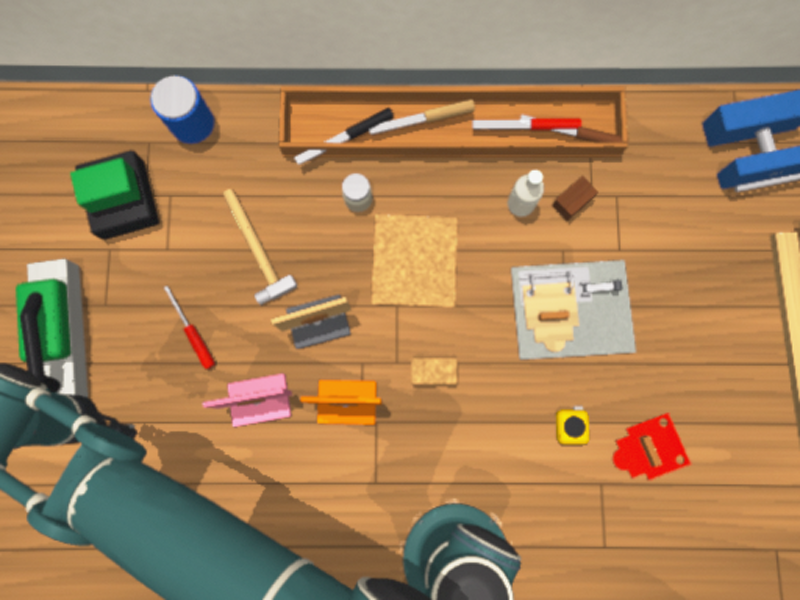

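View pics/side1.png

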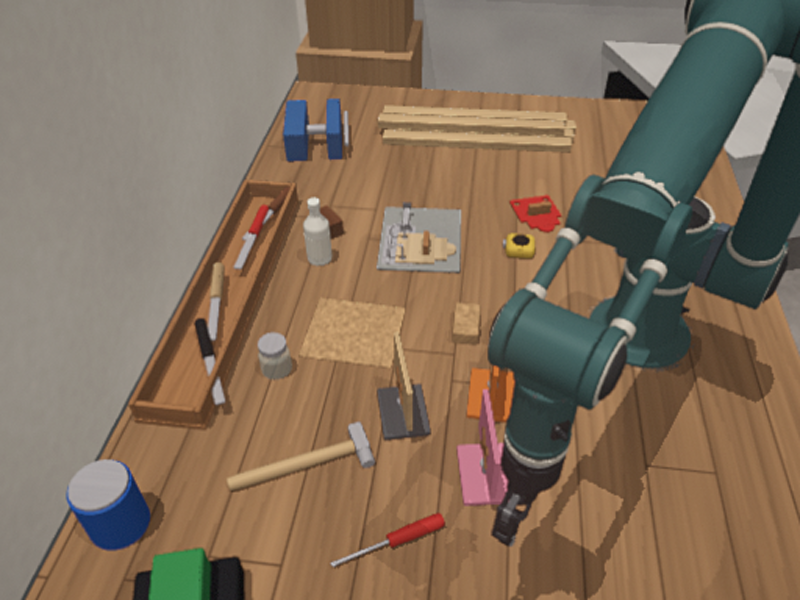

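The top view shows the file at (575,310), with the lever to the right (world -y), the mat at (415,260), and the sign at (315,320). 
- **Patterns:** there is a wooden one at (552,312) on the file and a red one at (652,447). The wooden one fits the description.
- **Signs:** there is a grey steel base with a wooden blade at (315,320), an orange one at (347,400) and a pink one at (250,400). The grey/wooden one is meant.

I'll confirm both choices in an enlarged crop.

Run:
```python
from h import *
im=cv2.imread('pics/top_raw.png')
a=cv2.resize(im[162:234,324:412],None,fx=6,fy=6,interpolation=cv2.INTER_CUBIC)   # 528x432
b=cv2.resize(im[182:227,170:229],None,fx=4.6,fy=4.6,interpolation=cv2.INTER_CUBIC)
c=cv2.resize(im[133:200,234:297],None,fx=4.3,fy=4.3,interpolation=cv2.INTER_CUBIC)
o=np.zeros((600,800,3),np.uint8); o[:432,:528]=a; o[:b.shape[0],528:528+b.shape[1]]=b; o[220:220+c.shape[0],528:528+c.shape[1]]=c
cv2.imwrite('pics/crop1.png',o); print(b.shape,c.shape)
```

```text
(207, 271, 3) (288, 271, 3)
```

View pics/crop1.png

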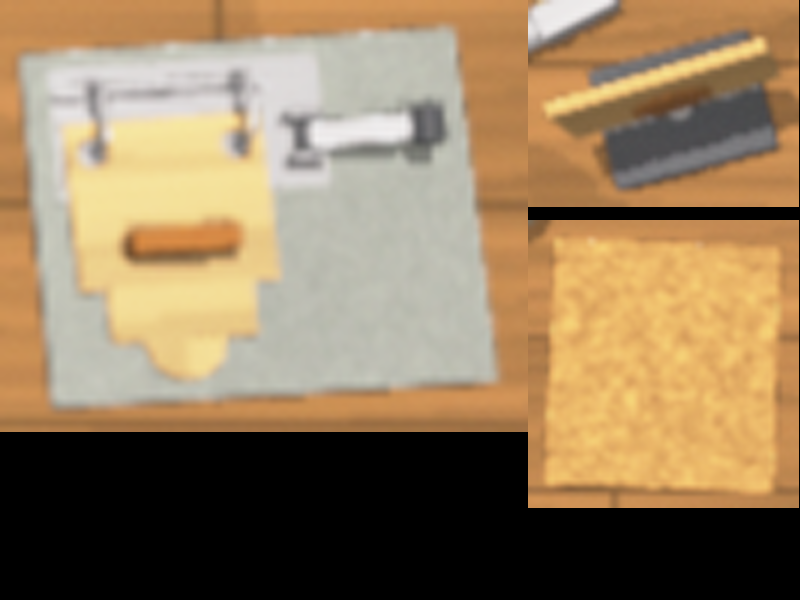

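The crop confirms both choices: 
- **Pattern:** the wooden plate with an orange-brown batten, centred near crop (185,240).
- **Lever:** the crosspiece is near (428,122).
- **Sign:** wooden blade on a dark steel base, with the blade's top edge running (547,107) to (765,45).
- **Mat:** corners near (555,238), (780,247), (772,493) and (545,485).

```bash
cat >> h.py <<'E'
def fit(W,L):
    """2D rigid: world = R(yaw) L + t"""
    W=np.array(W)[:,:2];L=np.array(L,float);w=W-W.mean(0);l=L-L.mean(0)
    y=np.arctan2((l[:,0]*w[:,1]-l[:,1]*w[:,0]).sum(),(l*w).sum())
    R=np.array([[np.cos(y),-np.sin(y)],[np.sin(y),np.cos(y)]]); t=W.mean(0)-R@L.mean(0)
    return y,t,np.abs(L@R.T+t-W).max()
E
python3 - <<'E'
from h import *
un=lambda p,o,s,b:(np.array(p,float)-o+.5)/s-.5+b
f=un([(21,57),(455,27),(497,382),(52,408)],(0,0),6,(324,162))
y,t,e=fit(ray('top',f,.008),[(.06,.075),(.06,-.17),(-.14,-.17),(-.14,.075)]); print('file',y,t,e)
c,s=np.cos(y),np.sin(y);F=lambda p:np.array([c*p[0]-s*p[1]+t[0],s*p[0]+c*p[1]+t[1],p[2]])
for n,p in dict(knob=(0,-.1386,.0355),hinge=(0,-.075,.022),batten=(-.055,0,.029),up=(0,-.075+.065*np.cos(1.56),.022+.065)).items(): print(n,F(p),proj('top',F(p)))
print('knob seen',ray('top',un([(430,122)],(0,0),6,(324,162)),.04),'batten seen',ray('top',un([(185,240)],(0,0),6,(324,162)),.044))
print('batten ends',ray('top',un([(126,244),(241,234)],(0,0),6,(324,162)),.044))
m=un([(555,238),(780,247),(772,493),(545,485)],(528,220),4.3,(234,133))
print('mat',fit(ray('top',m,.004),[(.1,.09),(.1,-.09),(-.1,-.09),(-.1,.09)]))
g=un([(547,105),(765,45)],(528,0),4.6,(170,182)); P=ray('top',g,.155); d=P[0]-P[1]
print('blade',P,P.mean(0),np.hypot(*d[:2]),np.arctan2(-d[0],d[1]))
b=un([(618,187),(776,147)],(528,0),4.6,(170,182)); P=ray('top',b,.0); d=P[0]-P[1]
yw=np.arctan2(-d[0],d[1]);print('base front',P,np.hypot(*d[:2]),yw,P.mean(0)[:2]+.045*np.array([np.cos(yw),np.sin(yw)]))
E
```

```text
file 0.06310777154828323 [ 0.54254512 -0.20418576] 0.001420273736760569
knob [ 0.55128605 -0.34250986  0.0355    ] [[394.7092725  182.59769233]]
hinge [ 0.54727506 -0.27903646  0.022     ] [[374.22464332 184.57323631]]
batten [ 0.4876546  -0.20765438  0.029     ] [[353.7503079  201.97707814]]
up [ 0.5472308  -0.27833611  0.087     ] [[379.43235199 180.63519631]]
knob seen [[ 0.55265582 -0.34294895  0.04      ]] batten seen [[ 0.4866186  -0.20651217  0.044     ]]
batten ends [[ 0.48437691 -0.17462226  0.044     ]
 [ 0.48995381 -0.23680978  0.044     ]]
mat (np.float64(-0.03738942678615923), array([0.61401503, 0.08278179]), np.float64(0.0014197251657389054))
blade [[0.45998253 0.35830024 0.155     ]
 [0.4997329  0.21757963 0.155     ]] [0.47985771 0.28793993 0.155     ] 0.1462271563928035 0.27530432246599806
base front [[0.42331892 0.33502078 0.        ]
 [0.45246525 0.22147728 0.        ]] 0.11722472428699743 0.2512721507227761 [0.48147895 0.28943766]
```

The measurements agree to about 1.5 mm. I'll work out the first move, to above the knob.

```bash
cat >> h.py <<'E'
def go(pos,yaw):
    """turn (tool frame) to tool-down with tool y at world angle yaw, then shift in the turned frame"""
    s=read_state(); R0=Ro.from_rotvec(s['tcp_rot']); y=np.array([np.cos(yaw),np.sin(yaw),0]); z=np.array([0,0,-1.])
    R1=Ro.from_matrix(np.c_[np.cross(y,z),y,z]); t=(R0.inv()*R1).as_rotvec(); d=R1.inv().apply(np.array(pos)-s['tool_pos'])
    print('turn',t.round(4),'rows>',np.linalg.norm(t)/.12,'shift',d.round(4),'rows>',np.linalg.norm(d)/.0417,'F',s['wrist_force'].round(1),'t',round(s['time'],2),'q',s['q'].round(2),'w',s['width'])
E
python3 -c "
from h import *
go((.552,-.343,.15),.063)"
```

```text
turn [-0.0019  0.0011  1.089 ] rows> 9.075000411858568 shift [-0.9747  0.2169  0.08  ] rows> 24.02136948798224 F [-0.4  1.   0.8] t 0.1 q [ 1.12  0.26  1.61 -0.    1.27 -0.04] w 0.9969656018423974
```

>>> jog_arm(turn=[[0, 0, 0.109], [0, 0, 0.109], [0, 0, 0.109], [0, 0, 0.109], [0, 0, 0.109], [0, 0, 0.109], [0, 0, 0.109], [0, 0, 0.109], [0, 0, 0.109], [0, 0, 0.108], [0, 0, 0], [0, 0, 0], [0, 0, 0], [0, 0, 0], [0, 0, 0], [0, 0, 0], [0, 0, 0], [0, 0, 0], [0, 0, 0], [0, 0, 0]], delta_pos=[[0, 0, 0], [0, 0, 0], [0, 0, 0], [0, 0, 0], [0, 0, 0], [0, 0, 0], [0, 0, 0], [0, 0, 0], [0, 0, 0], [0, 0, 0], [-0.035, 0.0078, 0], [-0.035, 0.0078, 0], [-0.035, 0.0078, 0], [-0.035, 0.0078, 0], [-0.035, 0.0078, 0], [-0.035, 0.0078, 0], [-0.035, 0.0078, 0], [-0.035, 0.0078, 0], [-0.035, 0.0078, 0], [-0.035, 0.0078, 0]], gripper=[0.045, 0.045, 0.045, 0.045, 0.045, 0.045, 0.045, 0.045, 0.045, 0.045, 0.045, 0.045, 0.045, 0.045, 0.045, 0.045, 0.045, 0.045, 0.045, 0.045], grip_force=30)

```text
time: 1.77
tool_pos: [0.3741, 0.2704, 0.2309]
tcp_rot: [2.15, 2.291, -0.001]
wrist_force: [0.6, 0.7, -0.1]
width: 0.527
grip_force: 0.0
```

>>> jog_arm(turn=[[0, 0, 0], [0, 0, 0], [0, 0, 0], [0, 0, 0], [0, 0, 0], [0, 0, 0], [0, 0, 0], [0, 0, 0], [0, 0, 0], [0, 0, 0], [0, 0, 0], [0, 0, 0], [0, 0, 0], [0, 0, 0], [0, 0, 0], [0, 0, 0], [0, 0, 0], [0, 0, 0], [0, 0, 0], [0, 0, 0]], delta_pos=[[-0.035, 0.0078, 0], [-0.035, 0.0078, 0], [-0.035, 0.0078, 0], [-0.035, 0.0078, 0], [-0.035, 0.0078, 0], [-0.035, 0.0078, 0], [-0.035, 0.0078, 0], [-0.035, 0.0078, 0], [-0.035, 0.0078, 0], [-0.035, 0.0078, 0], [-0.035, 0.0078, 0], [-0.035, 0.0078, 0], [-0.035, 0.0078, 0], [-0.035, 0.0078, 0], [-0.035, 0.0078, 0], [-0.035, 0.0078, 0.02], [-0.035, 0.0078, 0.02], [-0.03, 0.004, 0.02], [0, 0, 0.02], [0, 0, 0]], gripper=[0.045, 0.045, 0.045, 0.045, 0.045, 0.045, 0.045, 0.045, 0.045, 0.045, 0.045, 0.045, 0.045, 0.045, 0.045, 0.045, 0.045, 0.045, 0.045, 0.045])

```text
time: 3.43
tool_pos: [0.5468, -0.3427, 0.1451]
tcp_rot: [-2.147, -2.28, 0.002]
wrist_force: [-1.2, 1.3, -1.2]
width: 0.528
grip_force: 0.0
```

```bash
python3 -c "
from h import *
s,im=snap('wrist','w1'); cv2.imwrite('pics/w1.png',cv2.resize(im,(800,600)))
go((.552,-.343,.02),.063); print(s['tool_pos'],s['tcp_rot']); print(proj('wrist',[(.552,-.343,.0355),(.5473,-.279,.022)],s)*1.5625)"
```

```text
turn [-0.0062 -0.0051 -0.0015] rows> 0.06791823810376546 shift [-0.0013  0.0044  0.1273] rows> 3.0549551061384337 F [-0.5  0.1 -0.1] t 3.48 q [-0.6   0.28  1.75  0.    1.13 -0.66] w 0.5282749385790915
[ 0.54679456 -0.34265023  0.14506621] [-2.14661439 -2.28041632  0.00241623]
[[402.43261096 296.98846805]
 [401.54966879 184.68611637]]
```

View pics/w1.png

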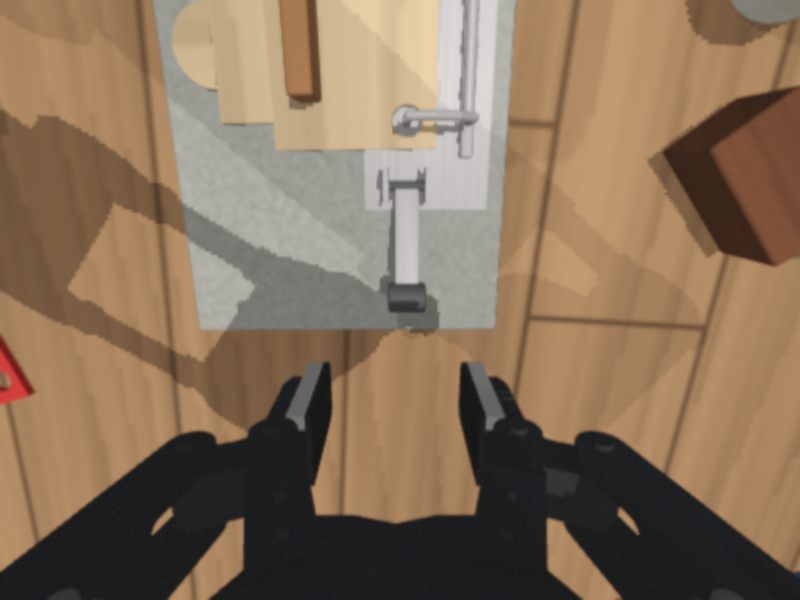

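The wrist view shows the lever's dark crosspiece at (407,297), where I predicted (402,297), so it sits about 2.5 mm further toward +x. I'll descend and pinch it.

>>> jog_arm(turn=[[-0.006, -0.005, 0], [0, 0, 0], [0, 0, 0], [0, 0, 0], [0, 0, 0], [0, 0, 0], [0, 0, 0], [0, 0, 0], [0, 0, 0], [0, 0, 0], [0, 0, 0], [0, 0, 0], [0, 0, 0]], delta_pos=[[-0.001, 0.0065, 0.02], [0, 0, 0.025], [0, 0, 0.025], [0, 0, 0.025], [0, 0, 0.02], [0, 0, 0.012], [0, 0, 0], [0, 0, 0], [0, 0, 0], [0, 0, 0], [0, 0, 0], [0, 0, 0], [0, 0, 0]], gripper=[0.045, 0.045, 0.045, 0.045, 0.045, 0.045, 0.045, 0.015, 0.015, 0.015, 0.015, 0.015, 0.015], grip_force=25)

```text
time: 4.57
tool_pos: [0.5534, -0.3442, 0.0252]
tcp_rot: [2.148, 2.29, -0.005]
wrist_force: [-11.6, -2.4, 1.1]
width: 0.248
grip_force: 30.2
```

```bash
python3 -c "
from h import *
go((.554,-.343,.02),.063); s=read_state(); print(s['tool_pos'],s['tcp_rot'],s['grip_force'])
# arc steps in tool frame: tool x ~ file +y, z down
r=.065
for a0 in (.21,.26):
  a=np.linspace(a0,1.57,16); p=np.c_[-r*np.cos(a),-r*np.sin(a)]; print((np.diff(p,axis=0)*1000).round(1).tolist())
"
```

```text
turn [-0.001   0.0039  0.0009] rows> 0.03419375833957684 shift [0.0012 0.0006 0.0052] rows> 0.12919926682777602 F [-11.6  -2.4   1.1] t 4.57 q [-0.59  0.41  1.82 -0.    0.91 -0.65] w 0.2482559614214542
[ 0.55342501 -0.34419094  0.02522278] [ 2.14787481  2.28971269 -0.00531177] 30.24787276983261
[[1.5, -5.7], [2.0, -5.5], [2.5, -5.3], [3.0, -5.1], [3.4, -4.8], [3.8, -4.5], [4.2, -4.1], [4.6, -3.7], [4.9, -3.3], [5.2, -2.8], [5.4, -2.3], [5.6, -1.8], [5.7, -1.3], [5.8, -0.8], [5.9, -0.3]]
[[1.7, -5.4], [2.2, -5.2], [2.6, -5.0], [3.0, -4.8], [3.4, -4.5], [3.8, -4.2], [4.2, -3.8], [4.5, -3.5], [4.8, -3.1], [5.0, -2.6], [5.2, -2.2], [5.4, -1.7], [5.5, -1.2], [5.6, -0.7], [5.7, -0.3]]
```

>>> jog_arm(turn=[[0, 0, 0], [0, 0, 0], [0, 0, 0], [0, 0, 0], [0, 0, 0], [0, 0, 0], [0, 0, 0], [0, 0, 0], [0, 0, 0], [0, 0, 0], [0, 0, 0], [0, 0, 0], [0, 0, 0], [0, 0, 0], [0, 0, 0], [0, 0, 0], [0, 0, 0]], delta_pos=[[0.0015, -0.001, -0.0057], [0.002, 0, -0.0055], [0.0025, 0, -0.0053], [0.003, 0, -0.0051], [0.0034, 0, -0.0048], [0.0038, 0, -0.0045], [0.0042, 0, -0.0041], [0.0046, 0, -0.0037], [0.0049, 0, -0.0033], [0.0052, 0, -0.0028], [0.0054, 0, -0.0023], [0.0056, 0, -0.0018], [0.0057, 0, -0.0013], [0.0058, 0, -0.0008], [0.0059, 0, -0.0003], [0.003, 0, 0], [0, 0, 0]], gripper=[0.015, 0.015, 0.015, 0.015, 0.015, 0.015, 0.015, 0.015, 0.015, 0.015, 0.015, 0.015, 0.015, 0.015, 0.015, 0.015, 0.015])

```text
time: 5.98
tool_pos: [0.5491, -0.2781, 0.0771]
tcp_rot: [2.145, 2.287, -0.005]
wrist_force: [-10.8, -3.6, 2.6]
width: 0.249
grip_force: 24.4
```

```bash
python3 -c "
from h import *
s=read_state(); print(s['tool_pos'],s['wrist_force'].round(1),s['width'],s['time'])"
```

```text
[ 0.54909491 -0.27812189  0.07708736] [-10.8  -3.6   2.6] 0.2485439548415734 5.9833
```

>>> jog_arm(turn=[[0, 0, 0], [0, 0, 0], [0, 0, 0], [0, 0, 0]], delta_pos=[[0.003, -0.001, 0], [0.002, 0, 0], [0, 0, 0], [0, 0, 0]], gripper=[0.015, 0.015, 0.015, 0.015])

```text
time: 6.32
tool_pos: [0.5487, -0.2736, 0.0771]
tcp_rot: [2.145, 2.286, -0.004]
wrist_force: [-7.5, -1.5, 1.6]
width: 0.249
grip_force: 24.5
```

>>> jog_arm(turn=[[0, 0, 0], [0, 0, 0], [0, 0, 0], [0, 0, 0], [0, 0, 0], [0, 0, 0], [0, 0, 0], [0, 0, 0], [0, 0, 0], [0, 0, 0], [0, 0, 0], [0, 0, 0]], delta_pos=[[-0.003, 0, 0], [0, 0, 0], [0, 0, 0], [0, 0, 0], [0, 0, 0], [0, 0, -0.02], [0, 0, -0.03], [0, 0, -0.03], [0.03, -0.02, -0.02], [0.03, -0.03, 0], [0, 0, 0], [0, 0, 0]], gripper=[0.015, 0.04, 0.04, 0.04, 0.04, 0.04, 0.04, 0.04, 0.04, 0.04, 0.04, 0.04])

```text
time: 7.32
tool_pos: [0.4951, -0.217, 0.1745]
tcp_rot: [2.144, 2.287, 0.001]
wrist_force: [0.1, 0.5, 0.5]
width: 0.466
grip_force: 0.0
```

```bash
python3 -c "
from h import *
s,im=snap('wrist','w2'); cv2.imwrite('pics/w2.png',cv2.resize(im,(800,600)))
go((.4885,-.2073,.12),.063); print(s['tool_pos'],s['tcp_rot']); print(proj('wrist',[(.4885,-.2077,.044),(.549,-.2785,.087),(.548,-.2785,.022)],s)*1.5625)"
```

```text
turn [0.0071 0.0056 0.0009] rows> 0.07622659359661459 shift [ 0.0114 -0.0075  0.0551] rows> 1.3607667554957403 F [ 0.8 -0.1  0. ] t 7.37 q [-0.46  0.05  1.96 -0.    1.13 -0.52] w 0.466365712034824
[ 0.49514924 -0.21702367  0.17451486] [2.14393397e+00 2.28673397e+00 1.36518130e-03]
[[381.73875622 269.63362697]
 [475.58266155 409.85737966]
 [458.10055697 361.64957498]]
```

View pics/w2.png

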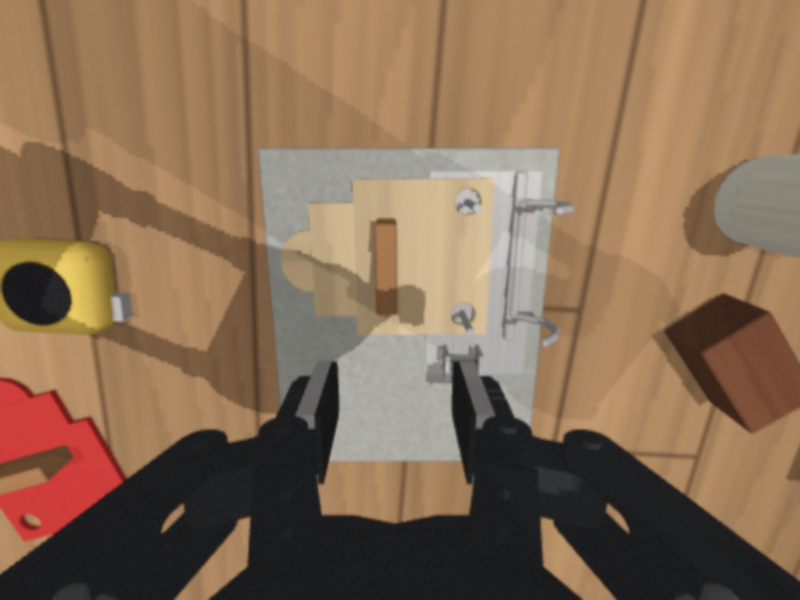

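The rings have swung fully open, out to about (555,270). The batten's top is centred near (387,267), against a prediction of (382,270). I'll descend to it.

>>> jog_arm(turn=[[0.007, 0.0055, 0], [0, 0, 0], [0, 0, 0], [0, 0, 0], [0, 0, 0], [0, 0, 0], [0, 0, 0], [0, 0, 0], [0, 0, 0]], delta_pos=[[0.012, -0.006, 0], [0, 0, 0.02], [0, 0, 0.02], [0, 0, 0.02], [0, 0, 0.02], [0, 0, 0.02], [0, 0, 0.02], [0, 0, 0.015], [0, 0, 0]], gripper=[0.04, 0.04, 0.04, 0.04, 0.04, 0.04, 0.04, 0.04, 0.04], grip_force=40)

```text
time: 8.12
tool_pos: [0.4879, -0.206, 0.0359]
tcp_rot: [-2.145, -2.284, 0.004]
wrist_force: [-0.9, -0.0, 0.3]
width: 0.471
grip_force: 0.0
```

```bash
python3 -c "
from h import *
go((.490,-.2065,.021),.063);print(read_state()['tool_pos'])"
```

```text
turn [-0.007  -0.0041 -0.0004] rows> 0.0679113321085535 shift [-0.0007  0.002   0.0149] rows> 0.36047379719598943 F [-0.9 -0.   0.3] t 8.12 q [-0.45  0.2   2.08  0.    0.87 -0.51] w 0.4711657837999338
[ 0.48792082 -0.2059635   0.0358776 ]
```

>>> jog_arm(turn=[[0, 0, 0], [0, 0, 0], [0, 0, 0], [0, 0, 0], [0, 0, 0], [0, 0, 0], [0, 0, 0], [0, 0, 0]], delta_pos=[[0, 0.002, 0.007], [0, 0, 0.007], [0, 0, 0], [0, 0, 0], [0, 0, 0], [0, 0, 0], [0, 0, 0], [0, 0, 0]], gripper=[0.04, 0.04, 0.04, 0.005, 0.005, 0.005, 0.005, 0.005], grip_force=40)

```text
time: 8.78
tool_pos: [0.4927, -0.2074, 0.0264]
tcp_rot: [2.15, 2.29, 0.0]
wrist_force: [-0.3, 0.5, 3.8]
width: 0.156
grip_force: 41.4
```

>>> jog_arm(turn=[[0, 0, 0], [0, 0, 0], [0, 0, 0], [0, 0, 0], [0, 0, 0], [0, 0, 0], [0, 0, 0], [0, 0, 0], [0, 0, 0], [0, 0, 0], [0, 0, 0]], delta_pos=[[0, 0, -0.008], [0, 0, -0.01], [0, 0, -0.01], [0, 0, -0.01], [0, 0, -0.01], [0, 0, -0.012], [0, 0, -0.015], [0, 0, -0.015], [0, 0, -0.015], [0, 0, -0.01], [0, 0, 0]], gripper=[0.005, 0.005, 0.005, 0.005, 0.005, 0.005, 0.005, 0.005, 0.005, 0.005, 0.005])

```text
time: 9.7
tool_pos: [0.4941, -0.208, 0.1441]
tcp_rot: [2.147, 2.287, 0.002]
wrist_force: [0.9, -1.6, -1.5]
width: 0.154
grip_force: 40.8
```

```bash
python3 -c "
from h import *
s,im=snap('wrist','w3'); cv2.imwrite('pics/w3.png',cv2.resize(im,(800,600)))
print(s['tool_pos'],s['wrist_force'],s['width'])
go((.614,.083,s['tool_pos'][2]),-.037)"
```

```text
[ 0.49413282 -0.20800507  0.14409207] [ 0.91016481 -1.6301441  -1.45635339] 0.15408826656863278
turn [0.0023 0.0012 0.1   ] rows> 0.8335197951219601 shift [ 0.2949  0.1099 -0.0016] rows> 7.546821991915192 F [ 0.4 -0.6 -1.4] t 9.75 q [-0.44  0.07  2.   -0.    1.07 -0.51] w 0.15058824269120444
```

View pics/w3.png

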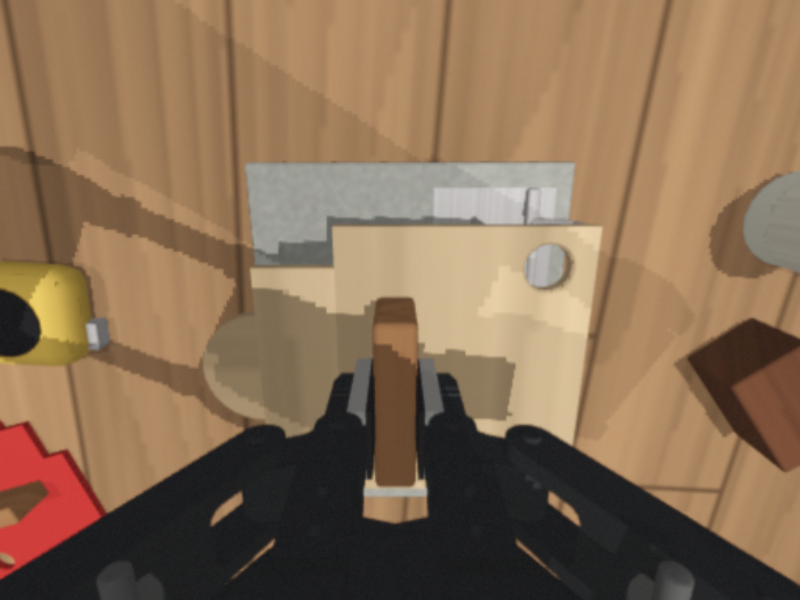

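The pattern hangs level off its posts, with the batten squarely held at (395,400), and the measured force matches its weight. I'll check where the batten sits in the grip, then carry it.

```bash
python3 -c "
from h import *
s=dict(time=0,tool_pos=np.array([0.49413282,-0.20800507,0.14409207]),tcp_rot=np.array([2.147,2.287,.002]))
R,t,K,D=ext('wrist',s)
c,sn=np.cos(.063),np.sin(.063);p=s['tool_pos']
print((proj('wrist',[p+np.array([-sn*d,c*d,.0176]) for d in (.03,0,-.03)],s)*1.5625).round(0))
print(ray('top',[(522/1.5625,208/1.5625),(357/1.5625,203/1.5625)],0))"
```

```text
[[391. 322.]
 [391. 410.]
 [391. 487.]]
[[ 0.73205414 -0.15537932  0.        ]
 [ 0.7432665   0.20858731  0.        ]]
```

>>> jog_arm(turn=[[0, 0, 0.05], [0, 0, 0.05], [0, 0, 0], [0, 0, 0], [0, 0, 0], [0, 0, 0], [0, 0, 0], [0, 0, 0], [0, 0, 0], [0, 0, 0], [0, 0, 0], [0, 0, 0], [0, 0, 0], [0, 0, 0], [0, 0, 0], [0, 0, 0]], delta_pos=[[0, 0, 0], [0, 0, 0], [0.015, 0.006, 0], [0.025, 0.009, 0], [0.025, 0.009, 0], [0.025, 0.009, 0], [0.025, 0.009, 0], [0.025, 0.009, 0], [0.025, 0.009, 0], [0.025, 0.009, 0], [0.025, 0.009, 0], [0.025, 0.009, 0], [0.025, 0.009, 0], [0.02, 0.009, 0], [0.01, 0.005, 0], [0, 0, 0]], gripper=[0.005, 0.005, 0.005, 0.005, 0.005, 0.005, 0.005, 0.005, 0.005, 0.005, 0.005, 0.005, 0.005, 0.005, 0.005, 0.005])

```text
time: 11.08
tool_pos: [0.6132, 0.0856, 0.1395]
tcp_rot: [-2.258, -2.181, 0.001]
wrist_force: [0.5, 0.4, -1.2]
width: 0.155
grip_force: 40.8
```

```bash
python3 -c "
from h import *
s=read_state();print(s['tool_pos'],s['width'])
go((.614,.083,.04),-.037)"
```

```text
[0.61321774 0.08555944 0.1394539 ] 0.155409727589126
turn [-0.0021 -0.0007  0.0024] rows> 0.02711920540938779 shift [-0.0025  0.0009  0.0995] rows> 2.385848972554248 F [ 0.5  0.4 -1.2] t 11.08 q [0.1  0.23 1.82 0.   1.09 0.13] w 0.155409727589126
```

>>> jog_arm(turn=[[0, 0, 0.002], [0, 0, 0], [0, 0, 0], [0, 0, 0], [0, 0, 0], [0, 0, 0], [0, 0, 0], [0, 0, 0]], delta_pos=[[-0.0025, 0.001, 0.01], [0, 0, 0.015], [0, 0, 0.015], [0, 0, 0.015], [0, 0, 0.015], [0, 0, 0.015], [0, 0, 0.012], [0, 0, 0]], gripper=[0.005, 0.005, 0.005, 0.005, 0.005, 0.005, 0.005, 0.005])

```text
time: 11.75
tool_pos: [0.6102, 0.0793, 0.0395]
tcp_rot: [-2.262, -2.172, 0.01]
wrist_force: [-0.5, -0.9, -2.2]
width: 0.155
grip_force: 40.7
```

```bash
python3 -c "
from h import *
s=read_state();print(s['tool_pos'],s['width'])
go((.614,.083,.0225),-.037)"
```

```text
[0.61020978 0.07934129 0.03947649] 0.15488168483198625
turn [-0.0081  0.0009 -0.0035] rows> 0.07394843424150409 shift [0.0038 0.0037 0.017 ] rows> 0.42626078955059377 F [-0.5 -0.9 -2.2] t 11.75 q [0.09 0.34 1.89 0.   0.92 0.13] w 0.15488168483198625
```

>>> jog_arm(turn=[[-0.004, 0, -0.002], [-0.004, 0, -0.001], [0, 0, 0], [0, 0, 0], [0, 0, 0]], delta_pos=[[0.0025, 0.0025, 0.003], [0.0013, 0.0012, 0.004], [0, 0, 0.004], [0, 0, 0.002], [0, 0, 0]], gripper=[0.005, 0.005, 0.005, 0.005, 0.005])

```text
time: 12.17
tool_pos: [0.6175, 0.0849, 0.0304]
tcp_rot: [2.257, 2.178, 0.008]
wrist_force: [-0.7, -0.4, -1.6]
width: 0.149
grip_force: 40.8
```

```bash
python3 -c "
from h import *
s=read_state();print(s['tool_pos'],s['width'])
go((.614,.083,.0225),-.037)"
```

```text
[0.61754975 0.08491066 0.03042892] 0.14928102613264005
turn [ 0.0067 -0.0003  0.0013] rows> 0.057208890634968125 shift [-0.002  -0.0035  0.0079] rows> 0.21330668253677437 F [-0.7 -0.4 -1.6] t 12.17 q [ 0.1   0.36  1.89 -0.    0.89  0.13] w 0.14928102613264005
```

>>> jog_arm(turn=[[0, 0, 0], [0, 0, 0], [0, 0, 0], [0, 0, 0]], delta_pos=[[-0.001, -0.0017, 0.002], [0, 0, 0.002], [0, 0, 0.001], [0, 0, 0]], gripper=[0.005, 0.005, 0.005, 0.005])

```text
time: 12.5
tool_pos: [0.6157, 0.0839, 0.0253]
tcp_rot: [2.258, 2.178, 0.007]
wrist_force: [-0.7, -0.1, -1.5]
width: 0.15
grip_force: 40.8
```

>>> jog_arm(turn=[[0, 0, 0], [0, 0, 0]], delta_pos=[[0, 0, 0.001], [0, 0, 0]], gripper=[0.005, 0.005])

```text
time: 12.67
tool_pos: [0.616, 0.0839, 0.0244]
tcp_rot: [2.258, 2.178, 0.008]
wrist_force: [0.1, -0.2, -1.2]
width: 0.157
grip_force: 40.8
```

>>> jog_arm(turn=[[0.003, 0, 0], [0, 0, 0]], delta_pos=[[0, 0, 0.001], [0, 0, 0]], gripper=[0.005, 0.005])

```text
time: 12.83
tool_pos: [0.616, 0.0839, 0.0234]
tcp_rot: [2.259, 2.179, 0.005]
wrist_force: [0.4, 0.2, -1.7]
width: 0.151
grip_force: 40.8
```

>>> jog_arm(turn=[[0.002, 0, 0], [0, 0, 0]], delta_pos=[[0, 0, 0.001], [0, 0, 0]], gripper=[0.005, 0.005])

```text
time: 13.0
tool_pos: [0.6161, 0.0839, 0.0225]
tcp_rot: [2.26, 2.18, 0.003]
wrist_force: [0.6, 0.1, -1.3]
width: 0.154
grip_force: 40.9
```

>>> jog_arm(turn=[[0, 0, 0], [0, 0, 0]], delta_pos=[[0, 0, 0.001], [0, 0, 0]], gripper=[0.005, 0.005])

```text
time: 13.17
tool_pos: [0.6162, 0.0839, 0.0224]
tcp_rot: [2.26, 2.18, 0.003]
wrist_force: [-1.9, -0.4, 4.1]
width: 0.15
grip_force: 41.6
```

>>> jog_arm(turn=[[0, 0, 0], [0, 0, 0]], delta_pos=[[0, 0, 0.001], [0, 0, 0]], gripper=[0.005, 0.005])

```text
time: 13.33
tool_pos: [0.6162, 0.0839, 0.0224]
tcp_rot: [2.26, 2.18, 0.002]
wrist_force: [-5.1, -0.5, 10.4]
width: 0.147
grip_force: 42.4
```

>>> jog_arm(turn=[[0, 0, 0], [0, 0, 0]], delta_pos=[[0, 0, 0.001], [0, 0, 0]], gripper=[0.005, 0.005])

```text
time: 13.5
tool_pos: [0.6162, 0.0839, 0.0224]
tcp_rot: [2.26, 2.18, 0.002]
wrist_force: [-7.7, -1.3, 15.7]
width: 0.152
grip_force: 43.2
```

>>> jog_arm(turn=[[0, 0, 0], [0, 0, 0], [0, 0, 0], [0, 0, 0], [0, 0, 0], [0, 0, 0], [0, 0, 0], [0, 0, 0], [0, 0, 0], [0, 0, 0], [0, 0, 0], [0, 0, 0], [0, 0, 0], [0, 0, 0]], delta_pos=[[0, 0, -0.0025], [0, 0, 0], [0, 0, 0], [0, 0, 0], [0, 0, 0], [0, 0, -0.01], [0, 0, -0.02], [0, 0, -0.03], [0, 0, -0.035], [0, 0, -0.035], [0, 0, -0.035], [0, 0, -0.035], [0, 0, -0.03], [0, 0, 0]], gripper=[0.005, 0.035, 0.035, 0.035, 0.035, 0.035, 0.035, 0.035, 0.035, 0.035, 0.035, 0.035, 0.035, 0.035])

```text
time: 14.67
tool_pos: [0.6197, 0.0842, 0.2618]
tcp_rot: [2.254, 2.174, 0.02]
wrist_force: [1.8, -0.2, 0.7]
width: 0.414
grip_force: 0.0
```

```bash
python3 -c "
from h import *
s=read_state();print(s['tool_pos'],s['width'])
go((.4806,.2887,.25),.265)"
```

```text
[0.61973247 0.0842303  0.26184437] 0.4137075584358427
turn [ 1.650e-02  2.000e-04 -3.009e-01] rows> 2.5116148757910572 shift [ 0.2338 -0.0807  0.0118] rows> 5.937661121829114 F [ 1.8 -0.2  0.7] t 14.67 q [0.1  0.14 1.69 0.   1.29 0.13] w 0.4137075584358427
```

>>> jog_arm(turn=[[0.008, 0, -0.1], [0.008, 0, -0.1], [0, 0, -0.1], [0, 0, 0], [0, 0, 0], [0, 0, 0], [0, 0, 0], [0, 0, 0], [0, 0, 0], [0, 0, 0]], delta_pos=[[0, 0, 0], [0, 0, 0], [0, 0, 0], [0.025, -0.014, 0], [0.03, -0.014, 0], [0.03, -0.014, 0], [0.03, -0.014, 0], [0.025, -0.014, 0], [0.025, -0.011, 0], [0, 0, 0]], gripper=[0.035, 0.035, 0.035, 0.035, 0.035, 0.035, 0.035, 0.035, 0.035, 0.035])

```text
time: 15.5
tool_pos: [0.4913, 0.225, 0.254]
tcp_rot: [-1.898, -2.488, 0.013]
wrist_force: [-0.3, 0.0, -0.1]
width: 0.411
grip_force: 0.0
```

```bash
python3 -c "
from h import *
s,im=snap('wrist','w4'); cv2.imwrite('pics/w4.png',cv2.resize(im,(800,600)))
t,ti=snap('top','top2')
np.save('s4.npy',np.r_[s['tool_pos'],s['tcp_rot']])
go((.4806,.2887,.2),.265); print(s['tool_pos'],s['tcp_rot'])
a=.255;c,n=np.cos(a),np.sin(a);P=lambda x,y,z:(.4806+c*x-n*y,.2887+n*x+c*y,z)
print((proj('wrist',[P(0,.075,.155),P(0,-.075,.155),P(-.045,.06,.014),P(-.045,-.06,.014),P(.045,.06,.014),P(.045,-.06,.014)],s)*1.5625).round(0))"
```

```text
turn [-0.0128 -0.0026  0.0013] rows> 0.10957622772100324 shift [0.0673 0.0045 0.054 ] rows> 2.0729731108603016 F [ 0.5 -0.4  0.3] t 15.6 q [0.37 0.01 1.85 0.   1.3  0.11] w 0.4076175977061931
[0.49128159 0.22504066 0.25401594] [-1.89758349 -2.48753008  0.01288591]
[[411.  23.]
 [404. 318.]
 [350.  97.]
 [352. 247.]
 [463.  99.]
 [455. 249.]]
```

View pics/w4.png

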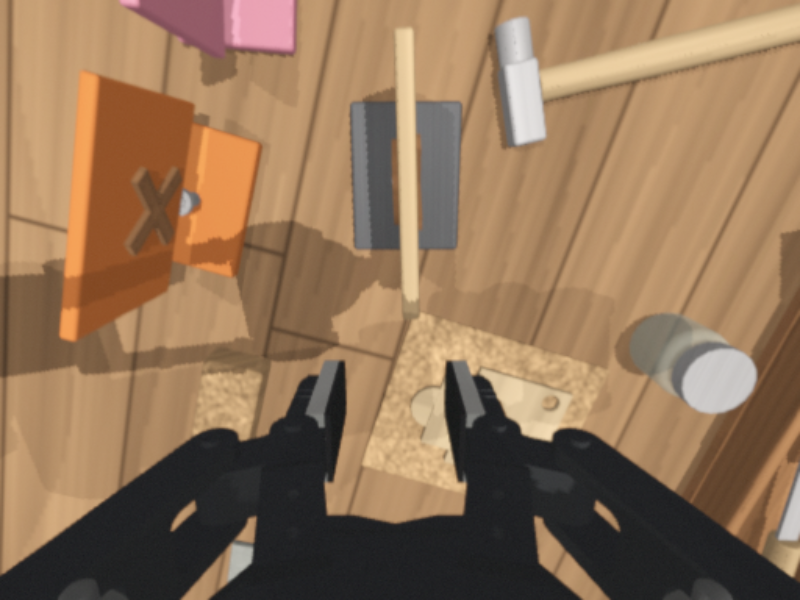

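The wrist view shows: 
- **Steel base:** corners (351,102), (461,101), (457,247) and (356,249).
- **Blade:** top edge from (404,28) to (410,316).
- **Pattern:** lying on the mat behind the fingers.

```bash
python3 -c "
from h import *
v=np.load('s4.npy'); s=dict(tool_pos=v[:3],tcp_rot=v[3:])
print('base',fit(ray('wrist',np.array([(351,102),(461,101),(457,247),(356,249)])/1.5625,.014,s),[(-.045,.06),(.045,.06),(.045,-.06),(-.045,-.06)]))
P=ray('wrist',np.array([(404.5,28),(410.5,317)])/1.5625,.155,s);d=P[0]-P[1]
print('blade',P.mean(0),np.hypot(*d[:2]),np.arctan2(-d[0],d[1]))
im=cv2.imread('pics/top2_raw.png')
o=cv2.resize(im[125:230,160:410],None,fx=3.2,fy=3.2,interpolation=cv2.INTER_CUBIC);cv2.imwrite('pics/t2.png',o)"
```

```text
base (np.float64(0.28175163328467323), array([0.4820273 , 0.28787462]), np.float64(0.0017816008293149443))
blade [0.48110141 0.28818034 0.155     ] 0.14702344879698645 0.29955648264950396
```

View pics/t2.png

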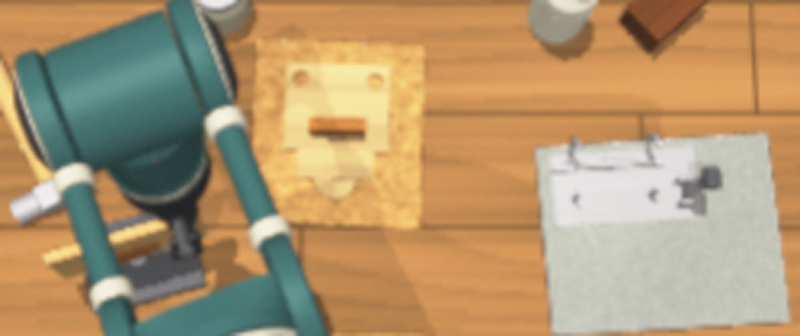

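The pattern lies flat in the middle of the mat at crop (338,125), the rings are open, and the lever crosspiece is at (710,178). I'll measure the lever angle numerically from this same picture.

```bash
python3 -c "
from h import *
im=cv2.imread('pics/top2_raw.png'); g=cv2.cvtColor(im,cv2.COLOR_BGR2GRAY)
print(g[174:192,370:392])
y=.0631;c,s=np.cos(y),np.sin(y)
for t in ((.5425,-.2042),(.5445,-.2042)):
  F=lambda p:(c*p[0]-s*p[1]+t[0],s*p[0]+c*p[1]+t[1],p[2])
  for j in (1.15,1.25,1.35): a=j+.21; print(t,j,proj('top',[F((x,-.075-.065*np.cos(a),.022+.065*np.sin(a))) for x in (-.011,.011)]).round(1).tolist())
"
```

```text
[[224 224 223 224 223 222 219 205 200 201 200 198 198 196 197 198 200 198
  196 199 200 200]
 [224 225 224 224 221 215 210 195 190 192 196 195 194 192 195 198 198 198
  199 201 201 198]
 [224 225 225 223 219 206 201 189 181 177 174 171 169 170 183 196 198 199
  200 200 200 197]
 [224 224 224 223 220 205 201 190 174 148 129 128 129 131 151 190 196 195
  199 199 197 194]
 [223 223 222 222 219 207 202 188 168 120  98 102 109 109 122 174 191 192
  196 197 194 194]
 [224 220 216 216 214 207 201 184 160 111  92 100 107 105 111 152 188 193
  195 197 195 193]
 [218 198 203 209 201 199 186 164 132  93  87 100 107 105 108 145 188 193
  195 197 196 194]
 [198 156 159 163 153 156 148 132 103  85  85  99 109 106 108 146 192 196
  195 196 196 196]
 [195 164 136 117 110 117 121 114  98  87  84  97 108 103 107 139 190 197
  197 197 199 196]
 [214 206 178 125 112 116 116 113 102  98  92  98 101 103 126 153 189 194
  196 200 198 197]
 [223 221 202 131 111 117 117 116 117 136 154 159 157 161 171 182 191 195
  197 198 199 200]
 [224 222 203 131 109 116 118 124 129 142 165 191 190 192 194 193 193 193
  1
[... 210 characters left out ...]
6 151 161 171 169 154 135 137 131 147 190 197 195 196 194 195 196
  197 199 199 196]
 [218 187 144 142 144 141 137 138 140 133 148 193 197 196 196 197 196 197
  195 198 197 197]
 [221 210 196 196 194 185 153 145 142 134 149 192 196 197 198 199 197 193
  194 195 194 194]
 [223 222 221 220 220 215 188 155 148 139 153 189 194 197 197 198 196 193
  193 191 192 190]]
(0.5425, -0.2042) 1.15 [[384.2, 183.9], [383.4, 177.1]]
(0.5425, -0.2042) 1.25 [[382.3, 183.9], [381.5, 177.1]]
(0.5425, -0.2042) 1.35 [[380.3, 184.0], [379.5, 177.2]]
(0.5445, -0.2042) 1.15 [[384.2, 183.2], [383.4, 176.5]]
(0.5445, -0.2042) 1.25 [[382.3, 183.3], [381.5, 176.5]]
(0.5445, -0.2042) 1.35 [[380.2, 183.4], [379.5, 176.6]]
```

The crosspiece centre reads about column 382, where full-up would be about 380. That puts the lever near 1.25, so backing off before release pulled it down a little. I'll push it to the stop with the fingers shut before doing the sign.

```bash
python3 -c "
from h import *
go((.552,-.350,.20),.063)"
```

```text
turn [-0.013  -0.0013  0.2033] rows> 1.6975099471997106 shift [-0.5751  0.022   0.054 ] rows> 13.861557262430491 F [ 0.5 -0.4  0.3] t 15.6 q [0.37 0.01 1.85 0.   1.3  0.11] w 0.4076175977061931
```

>>> jog_arm(turn=[[-0.0065, 0, 0.1], [-0.0065, 0, 0.1], [0, 0, 0], [0, 0, 0], [0, 0, 0], [0, 0, 0], [0, 0, 0], [0, 0, 0], [0, 0, 0], [0, 0, 0], [0, 0, 0], [0, 0, 0], [0, 0, 0], [0, 0, 0], [0, 0, 0], [0, 0, 0], [0, 0, 0], [0, 0, 0], [0, 0, 0]], delta_pos=[[0, 0, 0], [0, 0, 0], [-0.025, 0, 0], [-0.038, 0.002, 0], [-0.038, 0.002, 0], [-0.038, 0.002, 0], [-0.038, 0.002, 0], [-0.038, 0.002, 0], [-0.038, 0.002, 0], [-0.038, 0.002, 0], [-0.038, 0.002, 0], [-0.038, 0.002, 0], [-0.038, 0.002, 0], [-0.038, 0.002, 0], [-0.038, 0.002, 0], [-0.038, 0, 0], [-0.038, 0, 0.025], [-0.02, 0, 0.025], [0, 0, 0]], gripper=[0, 0, 0, 0, 0, 0, 0, 0, 0, 0, 0, 0, 0, 0, 0, 0, 0, 0, 0])

```text
time: 17.18
tool_pos: [0.5513, -0.3536, 0.1986]
tcp_rot: [-2.149, -2.279, 0.005]
wrist_force: [-1.5, 0.5, -2.0]
width: 0.001
grip_force: 0.0
```

```bash
python3 -c "
from h import *
go((.5525,-.346,.081),.063)"
```

```text
turn [-0.0082 -0.0044 -0.0044] rows> 0.08590024092553146 shift [0.0075 0.0017 0.1176] rows> 2.8264668584887325 F [-1.5  0.5 -2. ] t 17.18 q [-0.61  0.25  1.68 -0.    1.22 -0.67] w 0.0012806007840588612
```

Now descend beside it, then push toward +y (tool +x) until it reaches the stop.

>>> jog_arm(turn=[[-0.008, -0.004, -0.004], [0, 0, 0], [0, 0, 0], [0, 0, 0], [0, 0, 0], [0, 0, 0], [0, 0, 0], [0, 0, 0], [0, 0, 0], [0, 0, 0], [0, 0, 0]], delta_pos=[[0.007, 0.0015, 0.02], [0, 0, 0.02], [0, 0, 0.02], [0, 0, 0.02], [0, 0, 0.02], [0, 0, 0.016], [0, 0, 0], [0.012, 0, 0], [0.012, 0, 0], [0.008, 0, 0], [0, 0, 0]], gripper=[0, 0, 0, 0, 0, 0, 0, 0, 0, 0, 0])

```text
time: 18.1
tool_pos: [0.555, -0.3084, 0.0904]
tcp_rot: [2.137, 2.292, 0.007]
wrist_force: [0.5, 0.3, -0.2]
width: 0.004
grip_force: 0.0
```

>>> jog_arm(turn=[[0, 0, 0], [0, 0, 0], [0, 0, 0], [0, 0, 0], [0, 0, 0]], delta_pos=[[0.003, 0, 0], [0.003, 0, 0], [0.002, 0, 0], [0.002, 0, 0], [0, 0, 0]], gripper=[0, 0, 0, 0, 0])

```text
time: 18.52
tool_pos: [0.5545, -0.3009, 0.0901]
tcp_rot: [2.138, 2.289, 0.005]
wrist_force: [-1.4, -1.7, 4.2]
width: 0.001
grip_force: 1.7
```

>>> jog_arm(turn=[[0, 0, 0], [0, 0, 0], [0, 0, 0], [0, 0, 0], [0, 0, 0], [0, 0, 0], [0, 0, 0], [0, 0, 0]], delta_pos=[[-0.012, 0, 0], [-0.008, -0.003, 0], [0, 0, 0.01], [0, 0, 0.008], [0, 0, 0], [0.008, 0, 0], [0.006, 0, 0], [0, 0, 0]], gripper=[0, 0, 0, 0, 0, 0, 0, 0])

```text
time: 19.18
tool_pos: [0.5509, -0.3047, 0.0704]
tcp_rot: [2.14, 2.293, 0.006]
wrist_force: [-0.0, -0.3, 0.0]
width: 0.001
grip_force: 0.0
```

>>> jog_arm(turn=[[0, 0, 0], [0, 0, 0], [0, 0, 0], [0, 0, 0]], delta_pos=[[0.003, 0, 0], [0.003, 0, 0], [0.002, 0, 0], [0, 0, 0]], gripper=[0, 0, 0, 0])

```text
time: 19.52
tool_pos: [0.5513, -0.3003, 0.0715]
tcp_rot: [2.136, 2.289, 0.002]
wrist_force: [-0.2, -6.3, -2.1]
width: -0.004
grip_force: 3.2
```

>>> jog_arm(turn=[[0, 0, 0], [0, 0, 0], [0, 0, 0]], delta_pos=[[0.002, 0, 0], [0, 0, 0], [0, 0, 0]], gripper=[0, 0, 0])

```text
time: 19.77
tool_pos: [0.5513, -0.3001, 0.0715]
tcp_rot: [2.135, 2.287, 0.0]
wrist_force: [-0.2, -11.9, -2.9]
width: 0.003
grip_force: 5.5
```

>>> jog_arm(turn=[[0, 0, 0], [0, 0, 0], [0, 0, 0], [0, 0, 0], [0, 0, 0], [0, 0, 0], [0, 0, 0], [0, 0, 0]], delta_pos=[[-0.012, 0, 0], [-0.02, 0, 0], [0, 0, -0.025], [0, 0, -0.03], [0, 0, -0.035], [0, 0, -0.035], [0, 0, -0.035], [0, 0, 0]], gripper=[0, 0, 0, 0, 0, 0, 0, 0])

```text
time: 20.43
tool_pos: [0.5558, -0.3307, 0.2411]
tcp_rot: [2.13, 2.28, 0.01]
wrist_force: [1.0, -0.9, 1.0]
width: 0.001
grip_force: 0.0
```

```bash
python3 -c "
from h import *
_,im=snap('top','top3'); g=cv2.cvtColor(im,cv2.COLOR_BGR2GRAY); print(g[178:183,374:390])
go((.4815,.288,.23),.295)"
```

```text
[[205 204 191 139  94  93  99 101 110 149 171 173 170 171 175 175]
 [206 203 186 125  84  90  98  98 104 141 171 171 170 173 173 173]
 [188 186 165 109  82  90  96  98 101 134 170 171 173 173 174 175]
 [139 140 123  89  76  87  96  96 100 133 171 175 174 174 175 175]
 [ 98 102  97  87  78  86  94  93  98 127 170 176 174 175 174 176]]
turn [ 0.0151  0.0105 -0.2269] rows> 1.8974544921693324 shift [0.6125 0.1096 0.0076] rows> 14.923441056479565 F [ 0.2 -0.3  0.6] t 20.48 q [-0.58  0.19  1.68  0.    1.25 -0.65] w -0.0013684583604805535
```

The lever is now at the stop: the crosspiece centre is at column 380, and the push force climbed to 12 N without movement. On to the sign.

>>> jog_arm(turn=[[0.0075, 0.005, -0.113], [0.0075, 0.005, -0.113], [0, 0, 0], [0, 0, 0], [0, 0, 0], [0, 0, 0], [0, 0, 0], [0, 0, 0], [0, 0, 0], [0, 0, 0], [0, 0, 0], [0, 0, 0], [0, 0, 0], [0, 0, 0], [0, 0, 0], [0, 0, 0], [0, 0, 0], [0, 0, 0], [0, 0, 0], [0, 0, 0]], delta_pos=[[0, 0, 0], [0, 0, 0], [0.025, 0.004, 0], [0.037, 0.0066, 0], [0.037, 0.0066, 0], [0.037, 0.0066, 0], [0.037, 0.0066, 0], [0.037, 0.0066, 0], [0.037, 0.0066, 0], [0.037, 0.0066, 0], [0.037, 0.0066, 0], [0.037, 0.0066, 0], [0.037, 0.0066, 0], [0.037, 0.0066, 0], [0.037, 0.0066, 0], [0.037, 0.0066, 0], [0.037, 0.0066, 0], [0.037, 0.0066, 0], [0.03, 0.006, 0], [0, 0, 0]], gripper=[0.04, 0.04, 0.04, 0.04, 0.04, 0.04, 0.04, 0.04, 0.04, 0.04, 0.04, 0.04, 0.04, 0.04, 0.04, 0.04, 0.04, 0.04, 0.04, 0.04])

```text
time: 22.15
tool_pos: [0.4777, 0.2922, 0.2336]
tcp_rot: [-1.858, -2.516, 0.001]
wrist_force: [0.1, -0.2, -0.1]
width: 0.468
grip_force: 0.0
```

```bash
python3 -c "
from h import *
go((.4815,.288,.132),.295)"
```

```text
turn [-0.0088 -0.0104  0.0035] rows> 0.117452961490738 shift [-0.0052  0.0024  0.1016] rows> 2.439449343512083 F [ 0.1 -0.2 -0.1] t 22.15 q [0.5  0.05 1.85 0.01 1.25 0.19] w 0.46766450110431723
```

>>> jog_arm(turn=[[-0.008, -0.01, 0.003], [0, 0, 0], [0, 0, 0], [0, 0, 0], [0, 0, 0], [0, 0, 0], [0, 0, 0], [0, 0, 0]], delta_pos=[[-0.005, 0.0025, 0.01], [0, 0, 0.018], [0, 0, 0.018], [0, 0, 0.018], [0, 0, 0.018], [0, 0, 0.012], [0, 0, 0], [0, 0, 0]], gripper=[0.04, 0.04, 0.04, 0.04, 0.04, 0.04, 0.04, 0.04], grip_force=20)

```text
time: 22.82
tool_pos: [0.4824, 0.2817, 0.1392]
tcp_rot: [1.877, 2.518, -0.006]
wrist_force: [-0.1, 1.1, 0.3]
width: 0.472
grip_force: 0.0
```

```bash
python3 -c "
from h import *
go((.4815,.288,.132),.295);print(read_state()['tool_pos'])"
```

```text
turn [-0.0023  0.0033 -0.0052] rows> 0.054506824543873074 shift [0.0063 0.001  0.0072] rows> 0.23173976320787992 F [-0.1  1.1  0.3] t 22.82 q [ 0.49  0.12  1.95 -0.    1.07  0.2 ] w 0.47223895893844436
[0.48240889 0.28165022 0.13922761]
```

>>> jog_arm(turn=[[0, 0.003, -0.005], [0, 0, 0], [0, 0, 0], [0, 0, 0], [0, 0, 0], [0, 0, 0], [0, 0, 0], [0, 0, 0]], delta_pos=[[0.005, 0.001, 0.005], [0, 0, 0], [0, 0, 0], [0, 0, 0], [0, 0, 0], [0, 0, 0], [0, 0, 0], [0, 0, 0]], gripper=[0.04, 0.04, 0.003, 0.003, 0.003, 0.003, 0.003, 0.003], grip_force=20)

```text
time: 23.48
tool_pos: [0.4794, 0.2875, 0.1364]
tcp_rot: [-1.867, -2.522, 0.007]
wrist_force: [-11.2, -2.7, 9.1]
width: 0.112
grip_force: 23.1
```

```bash
python3 -c "
from h import *
go((.4815,.288,.132),.295);s=read_state();print(s['tool_pos'],s['torque'],s['wrist_force'])"
```

```text
turn [-0.0062 -0.0004  0.0012] rows> 0.05300943237493632 shift [-0.0001  0.0021  0.0044] rows> 0.11797643062717149 F [-11.2  -2.7   9.1] t 23.48 q [0.49 0.13 1.95 0.   1.07 0.2 ] w 0.11202313869145346
[0.47943857 0.28745992 0.13643412] [-0.56765535  1.75567995 -0.07544379] [-11.20118642  -2.69074191   9.09327721]
```

>>> jog_arm(turn=[[0, 0, 0], [0, 0, -0.05], [0, 0, -0.1], [0, 0, -0.1], [0, 0, -0.1], [0, 0, -0.1], [0, 0, -0.1], [0, 0, -0.1], [0, 0, -0.1], [0, 0, 0]], delta_pos=[[0, -0.001, -0.001], [0, 0, 0], [0, 0, 0], [0, 0, 0], [0, 0, 0], [0, 0, 0], [0, 0, 0], [0, 0, 0], [0, 0, 0], [0, 0, 0]], gripper=[0.003, 0.003, 0.003, 0.003, 0.003, 0.003, 0.003, 0.003, 0.003, 0.003])

```text
time: 24.32
tool_pos: [0.4794, 0.2874, 0.1365]
tcp_rot: [-0.807, -3.032, 0.003]
wrist_force: [-6.3, -1.6, 3.5]
width: 0.11
grip_force: 22.1
```

```bash
python3 -c "
from h import *
go((.4795,.2875,.136),.295+.75);s=read_state();print(s['tool_pos'],s['torque'],s['wrist_force'],s['q'][5])"
```

```text
turn [-0.0028 -0.0032  0.0055] rows> 0.05826956026785172 shift [-0.0001  0.0001  0.0005] rows> 0.012314959219636002 F [-6.3 -1.6  3.5] t 24.32 q [ 0.49  0.13  1.95  0.    1.07 -0.56] w 0.10971879872099545
[0.47936186 0.28741939 0.13648799] [-0.26087328  0.96936917 -0.01286103] [-6.30436451 -1.58073351  3.52791197] -0.5565044586650549
```

Turning freely; I'll continue to about 90°, release, rise, and spin the tool back half a turn.

>>> jog_arm(turn=[[0, 0, -0.1], [0, 0, -0.1], [0, 0, -0.1], [0, 0, -0.1], [0, 0, -0.1], [0, 0, -0.1], [0, 0, -0.1], [0, 0, -0.1], [0, 0, -0.05], [0, 0, 0], [0, 0, 0], [0, 0, 0], [0, 0, 0], [0, 0, 0], [0, 0, -0.0], [0, 0, 0], [0, 0, 0]], delta_pos=[[0, 0, 0], [0, 0, 0], [0, 0, 0], [0, 0, 0], [0, 0, 0], [0, 0, 0], [0, 0, 0], [0, 0, 0], [0, 0, 0], [0, 0, 0], [0, 0, 0], [0, 0, 0], [0, 0, 0], [0, 0, -0.01], [0, 0, -0.015], [0, 0, -0.015], [0, 0, 0]], gripper=[0.003, 0.003, 0.003, 0.003, 0.003, 0.003, 0.003, 0.003, 0.003, 0.003, 0.04, 0.04, 0.04, 0.04, 0.04, 0.04, 0.04])

```text
time: 25.73
tool_pos: [0.4842, 0.2892, 0.181]
tcp_rot: [-0.507, 3.093, 0.005]
wrist_force: [0.3, 0.5, 1.0]
width: 0.47
grip_force: 0.0
```

```bash
python3 -c "
from h import *
go((.4797,.2875,.136),.295+1.6);s=read_state();print(s['tool_pos'],s['torque'],s['wrist_force'],s['q'][5])"
```

```text
turn [0.0017 0.0076 0.0009] rows> 0.06511814268333127 shift [ 0.0048 -0.0001  0.045 ] rows> 1.0843688557538185 F [0.3 0.5 1. ] t 25.73 q [ 0.49  0.09  1.91  0.    1.14 -1.4 ] w 0.469750993788623
[0.48420082 0.28915378 0.18096322] [-5.04794797e-06 -4.31141921e-02 -3.30226719e-02] [0.25482632 0.47720181 1.00312134] -1.4021687491741013
```

>>> jog_arm(turn=[[0, 0, 0.105], [0, 0, 0.105], [0, 0, 0.105], [0, 0, 0.105], [0, 0, 0.105], [0, 0, 0.105], [0, 0, 0.105], [0, 0, 0.105], [0, 0, 0.105], [0, 0, 0.105], [0, 0, 0.105], [0, 0, 0.105], [0, 0, 0.105], [0, 0, 0.105], [0, 0, 0.105]], delta_pos=[[0, 0, 0], [0, 0, 0], [0, 0, 0], [0, 0, 0], [0, 0, 0], [0, 0, 0], [0, 0, 0], [0, 0, 0], [0, 0, 0], [0, 0, 0], [0, 0, 0], [0, 0, 0], [0, 0, 0], [0, 0, 0], [0, 0, 0]], gripper=[0.04, 0.04, 0.04, 0.04, 0.04, 0.04, 0.04, 0.04, 0.04, 0.04, 0.04, 0.04, 0.04, 0.04, 0.04])

```text
time: 26.98
tool_pos: [0.4817, 0.2878, 0.1764]
tcp_rot: [-1.845, -2.543, -0.001]
wrist_force: [0.4, -0.0, 0.1]
width: 0.469
grip_force: 0.0
```

>>> jog_arm(turn=[[0, 0, 0.105], [0, 0, 0.105], [0, 0, 0.105], [0, 0, 0.105], [0, 0, 0.105], [0, 0, 0.105], [0, 0, 0.105], [0, 0, 0.105], [0, 0, 0.105], [0, 0, 0.105], [0, 0, 0.105], [0, 0, 0.105], [0, 0, 0.105], [0, 0, 0.105], [0, 0, 0.105], [0, 0, 0]], delta_pos=[[0, 0, 0], [0, 0, 0], [0, 0, 0], [0, 0, 0], [0, 0, 0], [0, 0, 0], [0, 0, 0], [0, 0, 0], [0, 0, 0], [0, 0, 0], [0, 0, 0], [0, 0, 0], [0, 0, 0], [0, 0, 0], [0, 0, 0], [0, 0, 0]], gripper=[0.04, 0.04, 0.04, 0.04, 0.04, 0.04, 0.04, 0.04, 0.04, 0.04, 0.04, 0.04, 0.04, 0.04, 0.04, 0.04])

```text
time: 28.32
tool_pos: [0.4817, 0.2878, 0.1764]
tcp_rot: [-3.102, -0.491, -0.001]
wrist_force: [-0.5, 0.5, 0.3]
width: 0.472
grip_force: 0.0
```

```bash
python3 -c "
from h import *
go((.480,.2875,.135),.295+1.6-np.pi);s=read_state();print(s['tool_pos'],s['q'][5])"
```

```text
turn [-0.0006 -0.0005 -0.0101] rows> 0.08399688976389244 shift [-0.0017 -0.0002  0.0414] rows> 0.9928041936231278 F [-0.5  0.5  0.3] t 28.32 q [0.49 0.09 1.91 0.   1.14 1.75] w 0.4724663209590047
[0.48165622 0.28782302 0.17636553] 1.7503740082415638
```

>>> jog_arm(turn=[[0, 0, -0.01], [0, 0, 0], [0, 0, 0], [0, 0, 0], [0, 0, 0], [0, 0, 0], [0, 0, 0], [0, 0, 0], [0, 0, 0], [0, 0, 0], [0, 0, 0], [0, 0, 0]], delta_pos=[[-0.001, 0, 0.008], [0, 0, 0.01], [0, 0, 0.01], [0, 0, 0.01], [0, 0, 0.002], [0, 0, 0], [0, 0, 0], [0, 0, 0], [0, 0, 0], [0, 0, 0], [0, 0, 0], [0, 0, 0]], gripper=[0.04, 0.04, 0.04, 0.04, 0.04, 0.04, 0.003, 0.003, 0.003, 0.003, 0.003, 0.003])

```text
time: 29.32
tool_pos: [0.4811, 0.288, 0.1372]
tcp_rot: [-3.098, -0.511, -0.003]
wrist_force: [0.6, 1.1, 2.1]
width: 0.111
grip_force: 24.1
```

```bash
python3 -c "
from h import *
go((.480,.2875,.135),.28);s=read_state();print(s['tool_pos'],s['q'][5],s['torque'])"
```

```text
turn [ 5.000e-04 -2.300e-03 -1.524e+00] rows> 12.699917804027281 shift [-0.0002 -0.0012  0.0022] rows> 0.06013210489391108 F [0.6 1.1 2.1] t 29.32 q [0.49 0.13 1.95 0.   1.06 1.74] w 0.11110513837289589
[0.48110797 0.28803079 0.13718592] 1.7380742771583946 [ 0.24522455  0.03147141 -0.00735915]
```

>>> jog_arm(turn=[[0, 0, -0.05], [0, 0, -0.1], [0, 0, -0.1], [0, 0, -0.1], [0, 0, -0.1], [0, 0, -0.1], [0, 0, -0.1], [0, 0, -0.1], [0, 0, -0.1], [0, 0, -0.1], [0, 0, -0.1], [0, 0, -0.1], [0, 0, -0.1], [0, 0, -0.1], [0, 0, -0.1], [0, 0, -0.074], [0, 0, 0], [0, 0, 0]], delta_pos=[[0, 0, 0], [0, 0, 0], [0, 0, 0], [0, 0, 0], [0, 0, 0], [0, 0, 0], [0, 0, 0], [0, 0, 0], [0, 0, 0], [0, 0, 0], [0, 0, 0], [0, 0, 0], [0, 0, 0], [0, 0, 0], [0, 0, 0], [0, 0, 0], [0, 0, 0], [0, 0, 0]], gripper=[0.003, 0.003, 0.003, 0.003, 0.003, 0.003, 0.003, 0.003, 0.003, 0.003, 0.003, 0.003, 0.003, 0.003, 0.003, 0.003, 0.003, 0.003])

```text
time: 30.82
tool_pos: [0.4789, 0.2892, 0.1372]
tcp_rot: [-1.887, -2.506, -0.001]
wrist_force: [-7.1, 5.4, 5.2]
width: 0.107
grip_force: 24.5
```

```bash
python3 -c "
from h import *
go((.480,.2875,.135),.28);s=read_state();print(s['tool_pos'],s['q'][5],s['torque'],s['width'])"
```

```text
turn [-0.0019 -0.004  -0.0001] rows> 0.036716203507062395 shift [-0.0019  0.0006  0.0022] rows> 0.0709747558915342 F [-7.1  5.4  5.2] t 30.82 q [0.5  0.13 1.95 0.   1.07 0.21] w 0.10721778921289343
[0.47888072 0.28919694 0.13715108] 0.21383370817496528 [0.8775517  1.05149022 0.04346422] 0.10721778921289343
```

Yaw is now 0.28. I'll release, rise, back off along tool -x, and look.

>>> jog_arm(turn=[[0, 0, 0], [0, 0, 0], [0, 0, 0], [0, 0, 0], [0, 0, 0], [0, 0, 0], [0, 0, 0], [0, 0, 0], [0, 0, 0], [0, 0, 0], [0, 0, 0], [0, 0, 0], [0, 0, 0]], delta_pos=[[0, 0, 0], [0, 0, 0], [0, 0, 0], [0, 0, 0], [0, 0, -0.015], [0, 0, -0.02], [0, 0, -0.03], [0, 0, -0.03], [-0.02, 0, -0.02], [-0.03, 0, 0], [-0.02, 0, 0], [0, 0, 0], [0, 0, 0]], gripper=[0.04, 0.04, 0.04, 0.04, 0.04, 0.04, 0.04, 0.04, 0.04, 0.04, 0.04, 0.04, 0.04])

```text
time: 31.9
tool_pos: [0.5003, 0.2193, 0.2515]
tcp_rot: [-1.893, -2.507, -0.001]
wrist_force: [-0.1, 0.4, -0.4]
width: 0.466
grip_force: 0.0
```

```bash
python3 -c "
from h import *
s,im=snap('wrist','w5'); np.save('s5.npy',np.r_[s['tool_pos'],s['tcp_rot']])
cv2.imwrite('pics/w5.png',cv2.resize(im[0:240,170:362],None,fx=2.5,fy=2.5,interpolation=cv2.INTER_CUBIC));print(s['tool_pos'],s['time'])"
```

```text
[0.50031552 0.21927665 0.2515432 ] 31.9
```

View pics/w5.png

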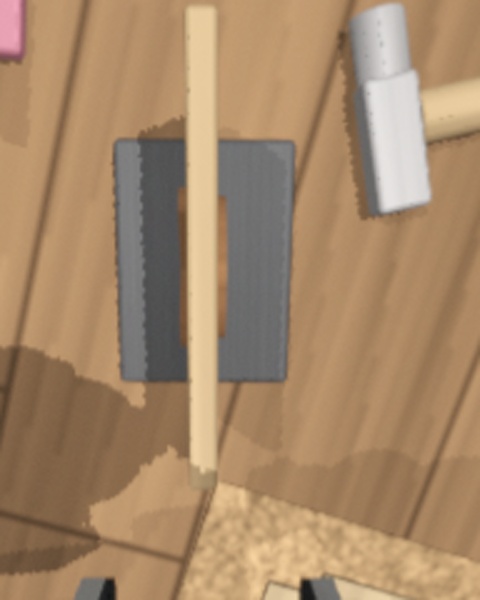

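The sign has turned half a turn. Crop readings:
- **Base:** corners (115,141), (295,141), (287,380) and (121,381).
- **Blade:** centreline from (200.5,7) to (203,485).

```bash
python3 -c "
from h import *
v=np.load('s5.npy'); s=dict(tool_pos=v[:3],tcp_rot=v[3:])
un=lambda p:(np.array(p,float)+.5)/2.5-.5+np.array([170,0])
print('base',fit(ray('wrist',un([(115,141),(295,141),(287,380),(121,381)]),.014,s),[(-.045,.06),(.045,.06),(.045,-.06),(-.045,-.06)]))
P=ray('wrist',un([(200.5,7),(203,485)]),.155,s);d=P[0]-P[1]
print('blade',P.mean(0),np.hypot(*d[:2]),np.arctan2(-d[0],d[1]))
for z,a in ((.014,[(115,141),(121,381)]),(.014,[(295,141),(287,380)])):
  P=ray('wrist',un(a),z,s);d=P[0]-P[1];print(np.arctan2(-d[0],d[1]),np.hypot(*d[:2]))
_,im=snap('top','top4'); cv2.imwrite('pics/t4.png',cv2.resize(im[110:240,150:420],(800,385),interpolation=cv2.INTER_CUBIC))"
```

```text
base (np.float64(0.2769874851173887), array([0.48097393, 0.28820962]), np.float64(0.00157651696639044))
blade [0.48016865 0.28880394 0.155     ] 0.14660987557720184 0.2826692675001091
0.26787448877252845 0.11762413195616729
0.2799032310788957 0.11712930908528434
```

View pics/t4.png

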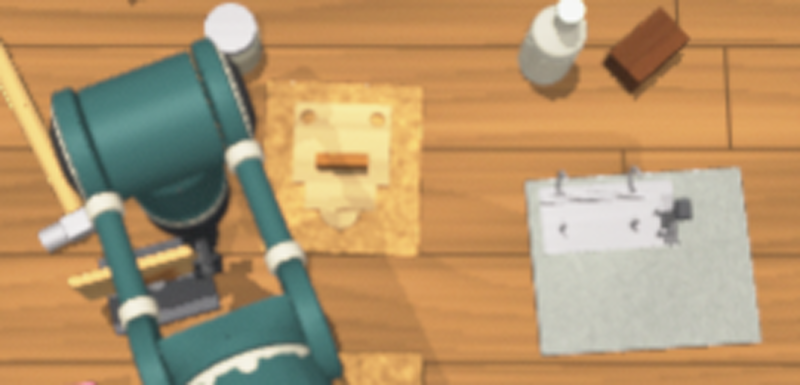

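The blade is square with its base to within 0.01 rad. In the top view the pattern is flat in mid-mat, the rings are open, the lever is upright, and the other bench items in view are undisturbed. Handing in.

```bash
python3 -c "
from h import *
print(ticket.finish_job())"
```

```text
the job is handed in; nothing more can be done
None
```

I handed the job in at about 32 s of the 72 s: the lever is at its stop with the rings open, the pattern was lowered flat onto the middle of the mat, and the sign is turned half a turn and square with its base to about 0.01 rad. The lever had slipped back about 0.1 rad on release, so I pushed it to the stop after placing the pattern and before turning the sign.

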